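# Tip roasted chestnuts into the food chopper and hold its pulse dial on three

### The arm

A 7-joint arm with a two-finger parallel gripper is mounted at the origin on the work surface. World frame = base frame: x ahead of the robot, y to its left, z up, the work surface at z = 0. Lengths are in mm, angles in rad, forces in N, time in s.
With the tool pointing down it reaches from about 400 to 750 mm from the base axis. Payload 19.5 kg.
Tool frame: the origin (TCP) lies on the centre line of the jaws, within the pads' length; the fingertips stand 8 mm ahead of it and the grasp point (between the pads) lies 11 mm behind it (bot.nose_length is the distance from the TCP to the fingertips, in mm); z points along the fingers, y is the line along which they close (so a half turn about z gives the same grasp; the last joint's range is limited). The gripper opens to 85 mm and grips with 20 to 120 N. Pads are 22 mm wide; open, the fingers measure 114 mm over their backs; the gripper's body (76 mm by 85 mm) begins 54 mm behind the grasp point. The pads swing forward as they close: fully open they stand 13 mm farther back than shut.
Start: joints at [-1.202, 0.707, -0.028, 1.485, 0.022, 0.951, -0.075], TCP at [229.608, 527.14, 239.268] pointing down, gripper open.
Joint ranges: [-2.71, 2.71], [-0.32, 2.16], [-1.57, 1.52], [0, 2.45], [-1.46, 4.6], [0, 2.02], [-2.83, 2.83]. Speed limits (rad/s): [1.89, 1.89, 2.57, 2.57, 3.01, 3.01, 3.01].

### API

Orientations are given as [roll, pitch, yaw] about the fixed x, y, z axes, in that order (R = Rz(yaw) Ry(pitch) Rx(roll)).
In Python, from rig import bot gives the robot as it stands.
- The arm moves only by the tool drive_tool, never from a script. Its argument "steps" is a list of rows, each a list of 7 numbers: the shift along the world's x, y, z in mm, then the turn, a rotation vector about the world's x, y, z in rad, then the opening, from 0 (shut) to 1 (fully open). In form: [[dx, dy, dz, wx, wy, wz, grip], ...]. A call has 1 to 5 rows; each row shifts and turns the commanded pose from where the row before left it; what a row does not reach is not made up. A row lasts 1/8 s, in which the tool goes at most 62.5 mm and 10.7 degrees, less where a joint would pass 70% of its speed; a pose out of reach is approached as far as the arm can. A call is refused whole if a number of a shift passes 62.5 or a number of a turn 0.188, either way. A call with a gripper value outside its range is refused whole. The fingers move at their own pace and stop on an object; the grip force is fixed at half the most. Time passes only in rows, so rows that do not move let the fingers close. It gives the time, the measured TCP pose, the force, the opening and the grip force at its end, in the units of the state.
- bot.sense(): the state, without advancing time (a new reading comes with each control period).
- bot.read_camera(name): name is "scene" or "top" or "wrist"; returns a dict with "frame" (400x640x3 uint8, red, green, blue), "z_map" (400x640 float32, mm along the optical axis (not along the pixel's ray), 0 where there is no reading), "fx", "fy", "cx", "cy" (pixels), "cam_to_world" (4x4, takes a point from camera to world coordinates). Camera axes: x right, y down, z forward; pixel columns grow to the right and rows downward; lengths in mm; the calibration is good to about 2 mm. A picture is of the moment at which its call begins.
- bot.finish_job(): hands the job in; it is judged then, once.
The state is a dict: "time_s": time; "q": joint angles; "joint_velocities": joint speeds; "tau": joint torques, N m; "ee_pos": TCP position; "tool_rot": TCP orientation; "ft_force": force on the tool from outside, world axes, zero at the start; "torque": the same for the moment, N m; "width": finger opening in mm; "finger_force": force on a finger pad.
Only numpy, scipy, OpenCV 4.12 (cv2) and the standard library are available. Lean on these libraries where they do the work, as an engineer would, in place of code of your own. Each camera call takes 0.05 s, during which the arm holds its last target. There are 200 camera calls.

### The job

Tip all the roasted chestnuts out of the little pan into the food chopper's feed funnel so that they drop into its bowl, and set the empty pan gently back upright on the cork trivet and let go of it. Then turn the chopper's spring-return dial clockwise past its first two clicks to the third and keep hold of it there: the job finishes with the dial still held on three, against its spring. Leave the soap bottle, the tin and the mug standing where they are.

Things in the scene. Friction and masses are not known exactly. Their poses are not given: they have to be found in the camera images.
- chopper: White food chopper, fixed. Origin: centre of its underside; z up, x away from its front, y to its bowl. Base 190 (x) by 335 (y) mm, 30 mm high. Clear bowl, outer radius 81 mm, at local (0, 75) mm, top 120 mm up, its grip reaching local x = -119 mm; clear lid with a feed funnel, rim 184 mm up. White motor housing 180 by 145 mm at local (0, -95) mm, flat top 140 mm up, carries the dial.
- funnel_mouth (a point): Centre of the round open mouth of the feed funnel, at the height of its rim (184 mm up; local (25, 75) mm in the chopper's frame). Inner radius 56 mm at the rim, narrowing over 30 mm of depth to a straight tube of inner radius 39 mm that opens into the bowl. Axes as the chopper's.
- bowl_in (a point): Centre of the bowl's inner floor, 34 mm up; z up. Inside, the bowl is 73 to 78 mm in radius and 84 mm deep to the lid; a blade hub of radius 13 mm stands in the middle.
- dial (a joint): Turn of the dial in rad: 0 at rest (stripe at the bar mark), grows clockwise seen from above; clicks at 0.4 (one dot), 0.8 (two dots), 1.2 (three orange dots), stop at 1.3. A spring turns it back to 0 whenever let go: 0.08 N m at rest, 0.14 N m at the third click. The clicks are felt as up to 0.05 N m more or less and never hold the dial.
- dial_grip (a point): On the dial's upright axis, in mid grip, 162 mm above the worktop and 22 mm above the housing's top. Grip: upright bar 50 mm long, 12 mm thick, 6.5 to 34.5 mm above the housing, over a skirt disc of radius 27 mm, 6.5 mm high. x along the bar to its orange-striped end, z up; turns with the dial. At rest x points 0.6 rad anticlockwise (from above) of the chopper's x.
- trivet: Round cork trivet, radius 85 mm, 10 mm thick, fixed to the worktop. Origin: centre of its underside.
- pan: Small steel milk pan with one straight handle, 0.3 kg. Origin: centre of its underside; z up out of its mouth; the handle points along its -x. Outer radius 40 mm at the foot, 53 mm at the rim, 52 mm high, wall 3 mm, bottom 5 mm. Its sides lean out 12 degrees: tipped 90 degrees it lets the first chestnuts go, at 105 to 110 degrees all. Starts upright on the trivet.
- pan_handle (a point): Middle of the pan's dark wooden handle, a round bar of 19 mm diameter along the pan's x axis, from 72 to 158 mm from the pan's axis; this point is 115 mm from the pan's axis and 42 mm above the pan's underside. Axes as the pan's.
- pan_rim (a point): Centre of the pan's open mouth, at rim height (52 mm above its underside). Axes as the pan's.
- nut0: A roasted, peeled chestnut, pale brown, 23 mm across and 24 mm long, 11 g; one of six alike, loose in the pan. Origin: its middle.
- nut1: A roasted, peeled chestnut, pale brown, 23 mm across and 24 mm long, 11 g; one of six alike, loose in the pan. Origin: its middle.
- nut2: A roasted, peeled chestnut, pale brown, 23 mm across and 24 mm long, 11 g; one of six alike, loose in the pan. Origin: its middle.
- nut3: A roasted, peeled chestnut, pale brown, 23 mm across and 24 mm long, 11 g; one of six alike, loose in the pan. Origin: its middle.
- nut4: A roasted, peeled chestnut, pale brown, 23 mm across and 24 mm long, 11 g; one of six alike, loose in the pan. Origin: its middle.
- nut5: A roasted, peeled chestnut, pale brown, 23 mm across and 24 mm long, 11 g; one of six alike, loose in the pan. Origin: its middle.
- soap: Bystander: green pump bottle of dish soap, 62 mm diameter, 195 mm high, loose. Origin: centre of its underside.
- tin: Bystander: green and orange tea tin with a white lid, 85 mm diameter, 120 mm high, loose. Origin: centre of its underside.
- mug: Bystander: white mug, 80 mm diameter, 90 mm high, with a handle on its +y side, loose. Origin: centre of its underside.
Mind the look-alikes: they are no part of the job. Several things have the shape of the pan; the one meant has the colours described above.

How it is judged:
By the outcome, as a careful person would: the job done as asked, in the order asked, and still so for the second after the job is handed in, while the arm keeps its last pose, push and grip.
It also fails if it takes over 72 s, if anything falls off the work surface, if the arm or the gripper's body presses on something with over 40 N, if the wrist force passes 120 N, or if a joint passes its speed limit or range.

## Working session

There is one attempt and no reset: what is moved stays moved. The work goes in short steps, Python scripts to look and compute and a tool call to move; the robot and the scene stay as the last step left them, time stands still between calls to the robot, and variables do not carry over. Pictures are saved under pics/ and viewed, at most 10 in all, crops included, and the job is handed in when it is done.

Besides the shell and the picture viewer there is one more tool, called as name([rows], argument=value, ...), one row to a line, values as JSON. drive_tool: Moves the arm, as the interface text tells. Its arguments: {"type":"object","properties":{"steps":{"type":"array","items":{"type":"array","items":{"type":"number"}}}},"required":["steps"]}

```bash
ls; mkdir -p pics; python3 - <<'E'
from rig import bot
import cv2,numpy as np,pickle
d={}
for n in ("scene","top"):
    c=bot.read_camera(n); d[n]=c
    cv2.imwrite(f"pics/{n}0.png",c["frame"][:,:,::-1]); print(n,c["fx"],c["cx"],c["cy"],np.round(c["cam_to_world"],3).tolist())
pickle.dump(d,open("c0.pkl","wb"))
print(bot.sense())
E
```

```text
pics
scene 472.7204114881656 321.2081151095379 195.60772027648707 [[-0.905, 0.354, -0.237, 929.061], [0.426, 0.771, -0.474, 913.891], [0.015, -0.529, -0.848, 1480.54], [0.0, 0.0, 0.0, 1.0]]
top 365.7262543065493 320.404547966953 201.94454523407265 [[0.08, -0.976, 0.204, 358.103], [-0.997, -0.077, 0.023, 124.808], [-0.007, -0.205, -0.979, 1089.634], [0.0, 0.0, 0.0, 1.0]]
{'time_s': 0.1, 'q': array([-1.20170473,  0.70702329, -0.02768214,  1.48494234,  0.02201331,
        0.95091232, -0.07548441]), 'joint_velocities': array([ 0.00154467, -0.0037824 ,  0.00063238, -0.00087732, -0.00094225,
       -0.00012272,  0.00078497]), 'tau': array([ 5.26370586e-04, -8.84275031e+01,  1.23602439e+00, -2.36456376e+01,
        1.70049851e-02,  5.04313663e-03, -5.20445963e-05]), 'ee_pos': array([229.49996653, 526.9646555 , 238.88598876]), 'tool_rot': array([-3.14060931e+00, -1.50346664e-06,  2.73087303e+00]), 'ft_force': array([ 0.22911207, -0.53785499,  0.73641159]), 'torque': array([-0.02504298, -0.0275371 ,  0.00587464]), 'finger_force': 0.0, 'width': 85.4101516792439}
```

View pics/top0.png

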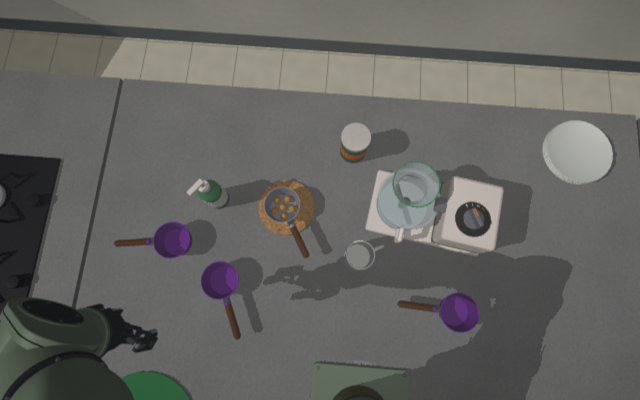

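View pics/scene0.png

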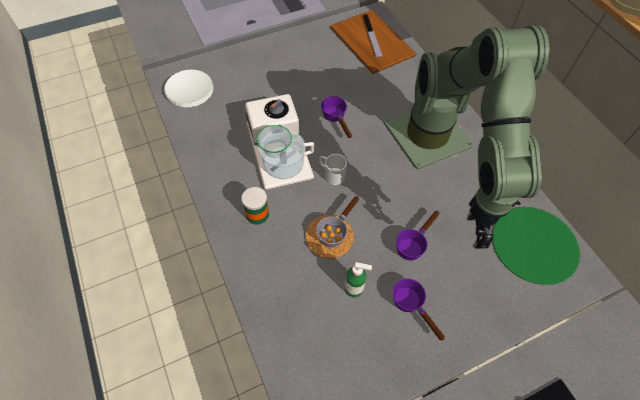

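The top view shows the pan with nuts at (282,205), its handle running to (305,253). The trivet is around (287,207), the funnel's green rim at (416,185), the housing and dial at (473,218), the mug at (360,255), the tin at (355,140) and the soap at (210,195). The scene view agrees.

```bash
cat > h.py <<'E'
import numpy as np,cv2
def ray(c,uv,z):
    """pixels -> world points on plane z"""
    uv=np.atleast_2d(np.asarray(uv,float)); T=c["cam_to_world"]
    d=np.c_[(uv[:,0]-c["cx"])/c["fx"],(uv[:,1]-c["cy"])/c["fy"],np.ones(len(uv))]@T[:3,:3].T
    s=(z-T[2,3])/d[:,2]; return T[:3,3]+d*s[:,None]
def cloud(c):
    v,u=np.mgrid[:400,:640]; z=c["z_map"]
    p=np.stack([(u-c["cx"])/c["fx"]*z,(v-c["cy"])/c["fy"]*z,z],-1)
    P=p@c["cam_to_world"][:3,:3].T+c["cam_to_world"][:3,3]; P[z<=0]=np.nan; return P
def circ(xy):
    A=np.c_[2*xy,np.ones(len(xy))]; s=np.linalg.lstsq(A,(xy**2).sum(1),rcond=None)[0]
    return s[:2],np.sqrt(s[2]+s[:2]@s[:2])
E
python3 - <<'E'
import pickle,numpy as np,cv2
from h import *
d=pickle.load(open("c0.pkl","rb")); c=d["top"]; f=c["frame"]; P=cloud(c); hsv=cv2.cvtColor(f,cv2.COLOR_RGB2HSV)
def box(m,x0,x1,y0,y1):
    o=np.zeros_like(m); o[y0:y1,x0:x1]=m[y0:y1,x0:x1]; return o
Z=P[:,:,2]
# housing top by depth
m=box((abs(Z-140)<8),430,520,165,260); pts=P[m]
r=cv2.minAreaRect(pts[:,:2].astype(np.float32)); print("housing",r,len(pts),np.median(pts[:,2]))
# green funnel rim
m=box((hsv[:,:,0]>45)&(hsv[:,:,0]<90)&(hsv[:,:,1]>60),385,450,150,220)
cn=max(cv2.findContours(m.astype(np.uint8),cv2.RETR_EXTERNAL,cv2.CHAIN_APPROX_NONE)[0],key=len)[:,0]
print("funnel",circ(ray(c,cn,184)[:,:2]),len(cn), np.nanmedian(Z[m]))
# dial
m=box((abs(Z-174.5)<7),440,510,180,250); print("dialtop",np.nanmean(P[m],0),m.sum(),cv2.minAreaRect(P[m][:,:2].astype(np.float32)) if m.sum()>3 else 0)
m=box((hsv[:,:,0]<20)&(hsv[:,:,1]>110)&(f[:,:,0]>100),450,500,190,245); print("orange",[(u,v,np.round(ray(c,[u,v],174)[0,:2])) for v,u in np.argwhere(m)][::3])
# trivet
m=box((hsv[:,:,0]<20)&(hsv[:,:,1]>90)&(Z<25),250,320,170,240).astype(np.uint8)
cn=cv2.convexHull(np.vstack(cv2.findContours(m,cv2.RETR_EXTERNAL,cv2.CHAIN_APPROX_NONE)[0]))[:,0]
print("trivet",circ(ray(c,cn,10)[:,:2]))
# pan rim & handle
m=box((abs(Z-62)<6),255,315,180,240); q=P[m]; 
m2=box((Z>40)&(Z<75)&(hsv[:,:,0]<15)&(hsv[:,:,1]>90),286,320,222,265); h=P[m2]
print("rim",circ(q[:,:2]),len(q)); print("handle",np.nanmean(h,0),len(h),h.min(0),h.max(0),cv2.fitLine(h[:,:2].astype(np.float32),cv2.DIST_L2,0,.01,.01).ravel())
for n,(b,z) in dict(mug=((335,385,230,275),90),tin=((335,378,118,165),120),soap=((180,232,170,215),150)).items():
    mm=box(Z>z-25,*b); q=P[mm]; print(n,np.round(np.nanmean(q,0)),np.round(q.min(0)),np.round(q.max(0)))
print("floor",np.nanmedian(Z[250:290,100:200]))
E
```

```text
housing ((565.7587280273438, -241.338623046875), (171.98593139648438, 177.29078674316406), 80.67975616455078) 3451 139.6563798088872
funnel (array([614.0809317 , -93.50378949]), np.float64(59.88465207257949)) 132 184.39137934063808
dialtop [ 543.5597407  -252.61201211  173.65079282] 104 ((543.1495361328125, -253.3241729736328), (49.95271301269531, 12.575425148010254), 27.704572677612305)
orange [(np.int64(474), np.int64(208), array([ 564., -244.])), (np.int64(474), np.int64(209), array([ 561., -244.])), (np.int64(475), np.int64(211), array([ 556., -247.])), (np.int64(476), np.int64(213), array([ 551., -249.])), (np.int64(477), np.int64(215), array([ 547., -252.]))]
trivet (array([559.96821947, 252.06432863]), np.float64(83.44102759691093))
rim (array([538.8483746 , 247.15250501]), np.float64(60.59378882904377)) 285
handle [456.34946524 200.30399041  60.35966951] 164 [415.64119752 174.03470589  51.31789604] [498.04340384 226.02840287  66.42897015] [  0.870804     0.49163038 456.34946    200.30399   ]
mug [436.  19.  84.] [392. -35.  66.] [470.  69.  95.]
tin [754.  63. 119.] [715.  23.  95.] [800. 105. 126.]
soap [564. 456. 165.] [538. 435. 125.] [596. 483. 200.]
floor 1.1698116075259577
```

```bash
python3 - <<'E'
import cv2,numpy as np
a=cv2.imread("pics/top0.png"); 
x=cv2.resize(a[140:270,350:520],None,fx=4,fy=4,interpolation=cv2.INTER_CUBIC); cv2.imwrite("pics/chop.png",x)
E
```

```text
(no output)
```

View pics/chop.png

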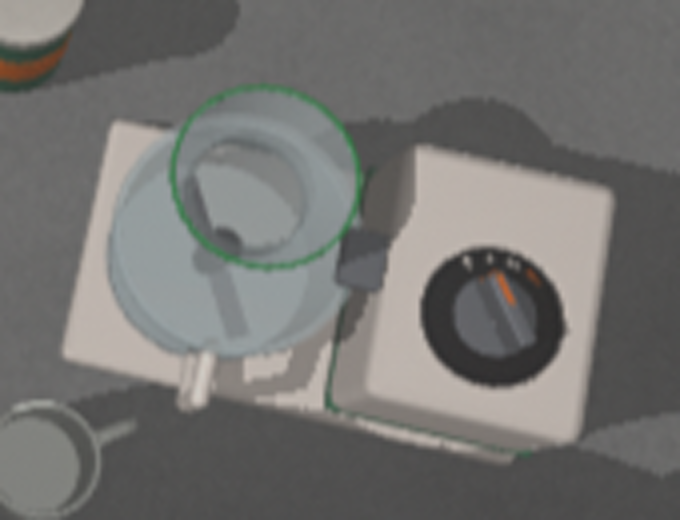

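The crop shows the dial bar striped toward the funnel side, with the funnel rim clean. Measurements fit the given sizes: funnel (614,-93), dial (543,-253) with its bar at 0.48 rad, handle middle (456,200) at azimuth 0.514, and pan about (556,257).

```bash
python3 -c "
from rig import bot
print([a for a in dir(bot) if not a.startswith('_')])"
```

```text
['PlanningError', 'finish_job', 'nose_length', 'read_camera', 'sense']
```

drive_tool([
  [40, -40, 30, 0, 0, 0.15, 1],
  [40, -40, 20, 0, 0, 0.15, 1],
  [40, -40, 0, 0, 0, 0.15, 1],
])

```text
time_s: 0.48
ee_pos: [349.9, 407.0, 289.6]
tool_rot: [3.14, 0.001, -3.097]
ft_force: [1.1, 0.7, 0.3]
width: 85.3
finger_force: 0.0
```

```bash
python3 -c "
from rig import bot
s=bot.sense()
for k in ('q','ee_pos','tool_rot','ft_force'):print(k,s[k].tolist())"
```

```text
q [-0.8189678449016157, 0.5934331363692987, -0.1874055562298115, 1.540185502959703, 0.12328587043187575, 1.0177932013664934, 0.5754675007089983]
ee_pos [349.93137908443754, 407.022078137954, 289.6299691098453]
tool_rot [3.1404691680055574, 0.001411286531896927, -3.0972112849201032]
ft_force [1.0913466055708603, 0.7339800551437674, 0.26650414791101285]
```

```bash
cat > kin.py <<'E'
import numpy as np, itertools
from scipy.spatial.transform import Rotation as Ro
from scipy.optimize import least_squares
LO=np.array([-2.71,-.32,-1.57,0,-1.46,0,-2.83]);HI=np.array([2.71,2.16,1.52,2.45,4.6,2.02,2.83])
def fk(q,p,s):
    # p: d1,l1,a1(x offset at elbow),l2,a2,l3,b7 offset,a3
    d1,l1,a1,l2,a2,l3,b,a3=p; t=[0,0,d1]
    R=Ro.from_euler("z",s[0]*q[0])*Ro.from_euler("y",q[1]); t=np.array(t)
    R=R*Ro.from_euler("z",s[1]*q[2]); t=t+R.apply([a1,0,l1]); R=R*Ro.from_euler("y",q[3]); 
    R=R*Ro.from_euler("z",s[2]*q[4]); t=t+R.apply([a2,0,l2]); R=R*Ro.from_euler("y",q[5])
    t=t+R.apply([a3,0,l3]); return t,R*Ro.from_euler("z",s[3]*q[6]+b)
E
cat > data.py <<'E'
import numpy as np
D=[([-1.20170473,0.70702329,-0.02768214,1.48494234,0.02201331,0.95091232,-0.07548441],[229.49996653,526.9646555,238.88598876],[-3.14060931,-1.5e-06,2.73087303]),
([-0.8189678449016157,0.5934331363692987,-0.1874055562298115,1.540185502959703,0.12328587043187575,1.0177932013664934,0.5754675007089983],[349.93137908443754,407.022078137954,289.6299691098453],[3.1404691680055574,0.001411286531896927,-3.0972112849201032])]
E
python3 - <<'E'
from kin import *; from data import D
for s in itertools.product([-1],[1,-1],[1,-1],[1,-1]):
  for b in (np.pi/2,-np.pi/2):
    def res(p):
        r=[]
        for q,x,e in D:
            t,R=fk(q,p,s); r+=list((t-x)/10); r+=list((Ro.from_euler("xyz",e).inv()*R).as_rotvec()*50)
        r+=list((np.array(p)[[2,4,7]])*.001); return r
    o=least_squares(res,[350,400,0,400,0,250,b,0]); print(s,round(b,1),o.cost,np.round(o.x,2))
E
```

```text
(-1, 1, 1, 1) 1.6 1757.613918435086 [ 4.422799e+04  9.100500e+02  6.318000e+01 -9.358200e+02 -9.003900e+02
  4.591614e+04  8.200000e-01 -2.171600e+02]
(-1, 1, 1, 1) -1.6 13270.883502265104 [ 4.422805e+04  9.100500e+02  6.317000e+01 -9.358000e+02 -9.003900e+02
  4.591619e+04 -2.330000e+00 -2.171500e+02]
(-1, 1, 1, -1) 1.6 89.99601367434045 [ 4.422805e+04  9.100500e+02  6.317000e+01 -9.358000e+02 -9.003900e+02
  4.591620e+04  1.320000e+00 -2.171500e+02]
(-1, 1, 1, -1) -1.6 89.99601367444386 [ 4.422808e+04  9.100500e+02  6.317000e+01 -9.357900e+02 -9.003900e+02
  4.591622e+04  1.320000e+00 -2.171500e+02]
(-1, 1, -1, 1) 1.6 1600.4903475774747 [-421.33  671.9  -218.14  684.98  152.58 -529.42    0.9   164.86]
(-1, 1, -1, 1) -1.6 13907.825446590265 [-421.32  671.9  -218.14  684.99  152.58 -529.42   -2.25  164.87]
(-1, 1, -1, -1) 1.6 105.6450439496946 [-421.33  671.9  -218.14  685.    152.58 -529.42    1.39  164.87]
(-1, 1, -1, -1) -1.6 105.64504394977494 [-421.32  671.9  -218.14  684.98  152.57 -529.41    1.39  164.86]
(-1, -1, 1, 1) 1.6 1293.6306302010871 [-125.84  467.35  225.16 -109.95 -
[... 264 characters left out ...]
.71603632994315 [-125.84  467.36  225.14 -109.92 -127.95   11.32    1.49 -114.08]
(-1, -1, -1, 1) 1.6 1062.6292068337013 [-1.240337e+04  8.517900e+02 -2.269500e+02  9.401200e+02  9.866700e+02
 -1.319590e+04  1.070000e+00  9.650000e+00]
(-1, -1, -1, 1) -1.6 15511.511538520706 [-1.240336e+04  8.517900e+02 -2.269500e+02  9.401300e+02  9.866700e+02
 -1.319589e+04 -2.070000e+00  9.650000e+00]
(-1, -1, -1, -1) 1.6 3.2832382383907777 [-1.240342e+04  8.517900e+02 -2.269400e+02  9.401100e+02  9.866700e+02
 -1.319596e+04  1.570000e+00  9.650000e+00]
(-1, -1, -1, -1) -1.6 3.283238238448847 [-1.240340e+04  8.517900e+02 -2.269600e+02  9.401400e+02  9.866700e+02
 -1.319594e+04 -4.710000e+00  9.660000e+00]
```

drive_tool([
  [0, -30, 0, 0.088, -0.157, 0, 1],
  [0, -30, 0, 0.088, -0.157, 0, 1],
])

```text
time_s: 0.72
ee_pos: [351.8, 355.5, 287.6]
tool_rot: [3.001, 0.282, -3.128]
ft_force: [1.9, 0.9, -0.4]
width: 85.4
finger_force: 0.0
```

```bash
cat >> data.py <<'E'
def snap():
    from rig import bot
    s=bot.sense(); return (s["q"],s["ee_pos"],s["tool_rot"])
E
python3 - <<'E'
from kin import *; from data import D,snap
n=snap(); print([x.tolist() for x in n]); open("data.py","a").write("D.append(%r)\n"%([x.tolist() for x in n],)); D.append(n)
s=(-1,-1,-1,-1)
for free in (0,1):
    def res(p):
        r=[]
        for q,x,e in D:
            t,R=fk(q,p,s); r+=list(t-x); r+=list((Ro.from_euler("xyz",e).inv()*R).as_rotvec()*300)
        w=.01 if free else 100
        r+=list((np.array(p)[[2,4,7]])*w); return r
    o=least_squares(res,[350,400,0,400,0,250,np.pi/2,0]); print(o.cost,np.round(o.x,3)); print(np.round(o.fun,2))
E
```

```text
[[-0.9150919496878146, 0.42510073551406985, -0.03241799927235517, 1.9729363900803991, 0.3293736295298892, 0.48221252486942023, 0.3891941569271462], [351.8386916212644, 355.48601531069613, 287.6086652130129], [3.000960236800016, 0.2819385457839152, -3.12794518185549]]
1155.7513344235538 [ 2.66771e+02  6.01959e+02 -1.00000e-03  2.27167e+02  1.00000e-03
  3.62915e+02  1.57100e+00  1.00000e-03]
[-27.8   11.88  -9.51  -0.     0.     0.   -21.47   6.11  -5.72   0.
   0.    -0.   -12.88  19.45  15.23  -0.     0.    -0.    -0.08   0.08
   0.14]
555.789148207869 [239.893 699.859 -49.942 279.007  -9.21  415.613   1.571  64.568]
[-22.89  19.15  -4.83  -0.     0.     0.   -12.87  -3.35   3.88   0.
   0.    -0.     0.88  -1.79   0.95  -0.     0.    -0.    -0.5   -0.09
   0.65]
```

drive_tool([
  [20, -40, 0, 0.088, -0.157, 0.0, 1],
  [0, -40, 0, 0.088, -0.157, 0, 1],
])

```text
time_s: 0.98
ee_pos: [377.6, 305.7, 303.8]
tool_rot: [2.904, 0.493, 3.108]
ft_force: [1.7, 1.5, -0.4]
width: 85.6
finger_force: 0.0
```

```bash
cat > add.py <<'E'
from data import snap
n=snap(); open("data.py","a").write("D.append(%r)\n"%([x.tolist() for x in n],))
E
python3 add.py
```

drive_tool([
  [0, -40, -20, 0, 0, 0.18, 1],
  [0, -30, -20, 0, 0, 0.18, 1],
])

```text
time_s: 1.23
ee_pos: [382.1, 277.7, 291.9]
tool_rot: [2.924, 0.469, -3.001]
ft_force: [1.0, 0.4, -0.8]
width: 85.5
finger_force: 0.0
```

```bash
python3 add.py; cat > kin.py <<'E'
import numpy as np
from scipy.spatial.transform import Rotation as Ro
from scipy.optimize import least_squares
LO=np.array([-2.71,-.32,-1.57,0,-1.46,0,-2.83]);HI=np.array([2.71,2.16,1.52,2.45,4.6,2.02,2.83])
AX="zyzyzyz"; SG=[-1,1,-1,1,-1,1,-1]
def rots(q):
    R=Ro.identity(); L=[R]
    for i in range(7):
        R=R*Ro.from_euler(AX[i],SG[i]*q[i]+(np.pi/2 if i==6 else 0)); L.append(R)
    return L
# offsets: (frame index, axis) 1=after j1 ...
K=[(0,2),(1,0),(3,0),(3,1),(3,2),(5,0),(5,1),(5,2),(6,0),(6,1),(6,2)]
def cols(q):
    L=rots(q); return np.stack([L[f].as_matrix()[:,a] for f,a in K],1)
def fit(D,prior=np.array([320,80,0,24,400,0,0,400,0,0,250.]),lam=.02):
    A=np.vstack([cols(q) for q,_,_ in D]); b=np.hstack([x for _,x,_ in D])
    x=np.linalg.lstsq(np.vstack([A,lam*np.eye(len(K))]),np.hstack([b,lam*prior]),rcond=None)[0]
    return x,(A@x-b).reshape(-1,3)
def fk(q,o): return cols(q)@o, rots(q)[7]
E
python3 - <<'E'
from kin import *; from data import D
x,r=fit(D); print(np.round(x,1)); print(np.round(r,2)); 
for q,_,e in D[-2:]: print(np.round(q,2),np.round(e,2))
x,r=fit(D[:4]); print((cols(D[4][0])@x-D[4][1]))
E
```

```text
[ 3.082e+02 -1.800e+00 -1.000e-01 -2.900e+01  5.267e+02 -4.200e+00
 -1.300e+00  2.895e+02  4.700e+00 -1.300e+00  3.042e+02]
[[-0.35 -0.28  0.1 ]
 [ 0.31  0.13 -0.02]
 [ 0.34  0.44 -0.09]
 [-0.91 -1.42  0.55]
 [ 0.62  1.09 -0.53]]
[-1.16  0.37  0.41  2.22  0.61  0.08  0.18] [2.9  0.49 3.11]
[-0.83  0.35  0.13  2.27  0.72  0.03  0.33] [ 2.92  0.47 -3.  ]
[ 0.54441477  4.27857376 -0.4921622 ]
```

```bash
cat > plan.py <<'E'
from kin import *; from data import D
O,_=fit(D)
F=np.array([614,-93.5,184.]); HYAW=.514; PAN0=np.array([556.5,257,10.])
GX=-88.
W=np.r_[np.ones(3)*.01,np.ones(3)*2]
MID=(LO+HI)/2; HALF=(HI-LO)/2
def ik(x,R,q0,reg=.02):
    # small pull to the joint-range middle only when near the ends
    def res(q):
        t,Rq=fk(q,O); e=np.r_[(t-x),(R.inv()*Rq).as_rotvec()]*W
        return np.r_[e,reg*(q-q0)*.3, .05*np.maximum(abs(q-MID)/HALF-.9,0)]
    o=least_squares(res,np.clip(q0,LO+1e-3,HI-1e-3),bounds=(LO,HI),xtol=1e-5,ftol=1e-6,max_nfev=40)
    t,Rq=fk(o.x,O); return o.x,np.linalg.norm(t-x),(R.inv()*Rq).magnitude()
def toolrel(al,rho,flip):
    # tool rotation in pan frame: z tool = down tilted al toward +x, rolled rho about handle
    z=np.array([np.sin(al),0,-np.cos(al)]); y=np.array([0,1.,0])*flip
    R=Ro.from_matrix(np.stack([np.cross(y,z),y,z],1)); return Ro.from_euler("x",rho)*R
def tool(panp,panR,rel,gx=GX):
    Rt=panR*rel; g=panp+panR.apply([gx,0,42]); return g+Rt.apply([0,0,11]),Rt
def tip(a,gam,phi):
    "pan yawed a, tipped phi toward its own azimuth gam"
    return Ro.from_euler("z",a)*Ro.from_rotvec(phi*np.array([-np.sin(gam),np.cos(gam),0]))
def pourpos(a,gam,phi,back=18,clear=14):
    "pan origin so that its pouring lip sits 'back' short of funnel centre, 'clear' over the rim"
    R=tip(a,gam,phi); p=np.array([np.cos(a+gam),np.sin(a+gam),0])
    lip=R.apply([53*np.cos(gam),53*np.sin(gam),52]); foot=R.apply([40*np.cos(gam),40*np.sin(gam),0])
    tgt=F-back*p; tgt[2]+=clear+max(0,lip[2]-foot[2]); return tgt-lip,R
def path(a,gam,end=np.radians(112)):
    P=[(PAN0+[0,0,h],Ro.from_euler("z",HYAW)) for h in (0,100,230)]
    b,_=pourpos(a,gam,0.3)
    for s in (.33,.67,1): P.append((np.array([*((1-s)*PAN0+s*b)[:2],240]),Ro.from_euler("z",HYAW+s*(a-HYAW))))
    for phi in np.linspace(.3,end,6): P.append(pourpos(a,gam,phi))
    return P
E
cat > search.py <<'E'
from plan import *
import multiprocessing as mp
def job(k):
    al,rho,flip,a,gam=k; rel=toolrel(al,rho,flip); best=(-1,)
    P=path(a,gam); q1=np.arctan2(P[0][0][1],P[0][0][0])
    for q5 in (0,1.5,3.0,-1.2):
      for q7 in (-1.5,0,1.5):
        q=np.array([-q1,.8,0,1.5,q5,.8,q7]); M=1e9; n=0
        x,R=tool(*P[0],rel); q,e,r=ik(x,R,q,.001)
        if e>2 or r>.02: continue
        qs=[q]
        for p in P:
            x,R=tool(*p,rel); q,e,r=ik(x,R,q)
            if e>4 or r>.03: break
            M=min(M,np.min(np.minimum(q-LO,HI-q)[[0,1,2,4,6]]),np.min(np.minimum(q-LO,HI-q)[[3,5]])*1.5); qs.append(q); n+=1
        if n==len(P) and M>best[0]: best=(M,np.abs(np.diff(qs,axis=0)).max(),qs)
        elif best[0]<0 and n/100-1>best[0]: best=(n/100-1,0,0)
    return best,k
if __name__=="__main__":
    ks=[(al,rho,f,a,g) for al in (-.3,0,.4,.8) for rho in (-.5,0,.5) for f in (1,-1) for a in (-1.0,-.3,.5,1.1) for g in (-1.57,-.8,0,.8,1.57)]
    with mp.Pool() as p: r=p.map(job,ks,chunksize=1)
    r.sort(key=lambda t:-t[0][0]); import pickle; pickle.dump(r[:40],open("s.pkl","wb"))
    for b,k in r[:14]: print(round(b[0],3),round(b[1],2),k)
E
nproc; export OMP_NUM_THREADS=1; time timeout 560 python3 search.py
```

```text
4
0.777 0.32 (0, 0.5, 1, -0.3, 1.57)
0.723 0.52 (-0.3, 0, 1, 0.5, 1.57)
0.639 0.41 (-0.3, 0, -1, 1.1, 0.8)
0.594 0.32 (0, 0.5, -1, -0.3, 1.57)
0.579 0.38 (-0.3, -0.5, -1, 1.1, 0)
0.563 0.29 (-0.3, 0, 1, -1.0, -0.8)
0.548 0.33 (0, -0.5, -1, -0.3, -1.57)
0.546 0.35 (0, 0, 1, -0.3, 1.57)
0.538 0.38 (-0.3, -0.5, 1, 1.1, 0)
0.537 0.31 (-0.3, 0, -1, -0.3, -1.57)
0.51 0.35 (0, 0, -1, -0.3, -1.57)
0.509 0.28 (-0.3, -0.5, -1, -0.3, -1.57)
0.502 0.35 (0, 0, -1, -0.3, 1.57)
0.5 0.3 (-0.3, 0, 1, -0.3, -1.57)
real	3m50.140s
user	15m7.741s
sys	0m0.424s
```

```bash
cat > rows.py <<'E'
from plan import *
def rows(x,R,grip,vmax=45,wmax=.165,frm=None):
    "rows from the present (or given) pose to x,R"
    if frm is None:
        from data import snap
        _,p,e=snap(); R0=Ro.from_euler("xyz",e)
    else: p,R0=frm
    dx=x-p; w=(R*R0.inv()).as_rotvec(); n=int(max(1,np.ceil(max(np.linalg.norm(dx)/vmax,np.linalg.norm(w)/wmax))))
    print("n",n,"row",[round(v,1) for v in dx/n]+[round(v,4) for v in w/n]+[grip]); return n
E
python3 - <<'E'
import pickle; from rows import *
b,k=pickle.load(open("s.pkl","rb"))[0]; print(k); print(np.round(b[2],2).tolist())
rel=toolrel(0,.5,1); x,R=tool(PAN0,Ro.from_euler("z",HYAW),rel); print("grasp",np.round(x),R.as_euler("xyz"))
pre=x-R.apply([0,0,110]); print("pre",np.round(pre)); rows(pre,R,1)
E
```

```text
(0, 0.5, 1, -0.3, 1.57)
[[-0.01, 1.05, -0.42, 1.73, -0.23, 0.54, 2.03], [-0.01, 1.05, -0.42, 1.73, -0.23, 0.54, 2.03], [-0.0, 0.88, -0.43, 1.7, -0.24, 0.73, 1.97], [-0.0, 0.7, -0.43, 1.56, -0.26, 1.03, 1.88], [0.23, 0.64, -0.38, 1.69, -0.33, 0.95, 1.93], [0.45, 0.63, -0.32, 1.71, -0.38, 0.95, 1.96], [0.62, 0.66, -0.24, 1.61, -0.42, 0.99, 1.94], [0.34, 0.64, -0.05, 1.66, -0.22, 0.85, 1.72], [0.02, 0.65, 0.19, 1.64, 0.02, 0.87, 1.43], [-0.27, 0.75, 0.41, 1.61, 0.21, 0.95, 1.19], [-0.46, 0.92, 0.56, 1.56, 0.35, 1.07, 1.02], [-0.59, 1.1, 0.66, 1.47, 0.44, 1.24, 0.92], [-0.65, 1.3, 0.74, 1.38, 0.52, 1.42, 0.88]]
grasp [477. 218.  42.] [ 2.64159265e+00 -2.22044605e-16 -2.62759265e+00]
pre [503. 172. 139.]
n 5 row [np.float64(24.2), np.float64(-21.1), np.float64(-30.6), np.float64(0.0227), np.float64(0.1069), np.float64(0.0861), 1]
```

drive_tool([
  [24, -21, -30, 0.023, 0.107, 0.086, 1],
  [24, -21, -30, 0.023, 0.107, 0.086, 1],
  [24, -21, -31, 0.023, 0.107, 0.086, 1],
  [24, -21, -31, 0.023, 0.107, 0.086, 1],
  [24, -21, -31, 0.023, 0.107, 0.086, 1],
])

```text
time_s: 1.85
ee_pos: [436.6, 231.1, 202.9]
tool_rot: [2.89, 0.214, -2.816]
ft_force: [0.2, 0.2, -1.3]
width: 85.6
finger_force: 0.0
```

```bash
python3 add.py; python3 - <<'E'
from rows import *; from data import snap; from rig import bot
import pickle
print(np.round(snap()[0],2)); print(np.abs(fit(D)[1]).max())
rel=toolrel(0,.5,1); x,R=tool(PAN0,Ro.from_euler("z",HYAW),rel); rows(x-R.apply([0,0,110]),R,1); rows(x,R,1)
c=bot.read_camera("wrist"); cv=__import__("cv2"); cv.imwrite("pics/w1.png",c["frame"][:,:,::-1]); pickle.dump(c,open("w1.pkl","wb"))
E
```

```text
[ 0.    0.67 -0.72  2.06  0.68  0.35  0.76]
2.1491756731797125
n 3 row [np.float64(22.2), np.float64(-19.6), np.float64(-21.3), np.float64(0.0465), np.float64(0.0986), np.float64(0.0713), 1]
n 4 row [np.float64(10.2), np.float64(-3.2), np.float64(-40.1), np.float64(0.0349), np.float64(0.074), np.float64(0.0535), 1]
```

View pics/w1.png

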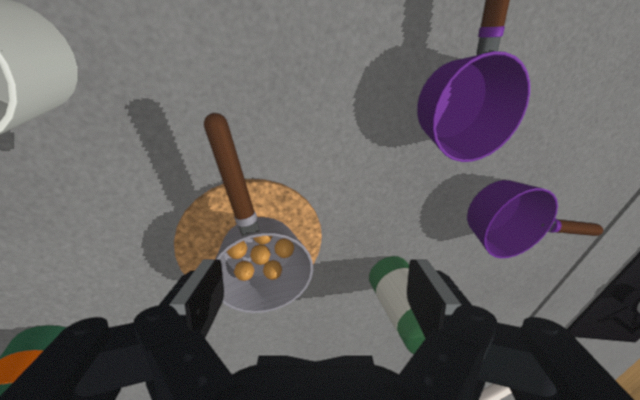

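The wrist view shows the pan with six nuts at (262,265) and its handle from (215,120) to (245,215). The fingers are still off to one side, so I'll go on to the pre-grasp.

drive_tool([
  [22, -20, -21, 0.046, 0.099, 0.071, 1],
  [22, -20, -21, 0.046, 0.099, 0.071, 1],
  [22, -20, -21, 0.046, 0.099, 0.071, 1],
  [0, 0, 0, 0, 0, 0, 1],
])

```text
time_s: 2.4
ee_pos: [501.1, 171.0, 137.3]
tool_rot: [2.653, -0.002, -2.643]
ft_force: [0.0, 0.4, -0.0]
width: 85.6
finger_force: 0.0
```

```bash
python3 add.py; python3 - <<'E'
from rows import *; from data import snap; from rig import bot; from h import *
print(np.round(snap()[0],2)); print(np.abs(fit(D)[1]).max())
rel=toolrel(0,.5,1); x,R=tool(PAN0,Ro.from_euler("z",HYAW),rel); rows(x-R.apply([0,0,110]),R,1); rows(x,R,1)
c=bot.read_camera("wrist"); f=c["frame"]; hsv=cv2.cvtColor(f,cv2.COLOR_RGB2HSV); P=cloud(c); Z=P[:,:,2]
m=(Z>40)&(Z<75)&(hsv[:,:,0]<15)&(hsv[:,:,1]>90)&(f[:,:,0]<150)&(np.linalg.norm(P[:,:,:2]-[456,200],axis=2)<60)
h=P[m]; print(len(h),np.nanmean(h,0),cv2.fitLine(h[:,:2].astype(np.float32),cv2.DIST_HUBER,0,.01,.01).ravel(),h.min(0),h.max(0))
E
```

```text
[ 0.34  1.1  -1.07  1.63  0.53  0.91  1.32]
3.59612674420066
n 1 row [np.float64(2.1), np.float64(1.4), np.float64(1.6), np.float64(0.0112), np.float64(0.0037), np.float64(0.015), 1]
n 3 row [np.float64(-7.9), np.float64(15.8), np.float64(-31.7), np.float64(0.0037), np.float64(0.0012), np.float64(0.005), 1]
2942 [455.68295334 193.96419001  59.15375605] [  0.8642356    0.50308734 455.56552    193.07709   ] [414.47198609 168.26813863  48.54297205] [509.53535818 228.14671771  63.76012788]
```

drive_tool([
  [-7, 15, -32, 0.004, 0.001, 0.005, 1],
  [-7, 15, -32, 0.004, 0.001, 0.005, 1],
  [-8, 15, -31, 0.004, 0.001, 0.005, 1],
  [0, 0, 0, 0, 0, 0, 1],
])

```text
time_s: 2.95
ee_pos: [476.6, 219.7, 46.2]
tool_rot: [2.647, 0.006, -2.619]
ft_force: [0.5, -0.1, 1.1]
width: 85.3
finger_force: 0.0
```

drive_tool([
  [0, 0, 0, 0, 0, 0, 0],
  [0, 0, 0, 0, 0, 0, 0],
  [0, 0, 0, 0, 0, 0, 0],
  [0, 0, 0, 0, 0, 0, 0],
])

```text
time_s: 3.45
ee_pos: [478.3, 218.3, 46.6]
tool_rot: [2.647, 0.008, -2.623]
ft_force: [-0.3, -2.5, 2.9]
width: 17.1
finger_force: 58.3
```

drive_tool([
  [0, 0, 10, 0, 0, 0, 0],
  [0, 0, 20, 0, 0, 0, 0],
  [0, 0, 30, 0, 0, 0, 0],
  [0, 0, 30, 0, 0, 0, 0],
  [0, 0, 0, 0, 0, 0, 0],
])

```text
time_s: 4.08
ee_pos: [478.6, 218.9, 138.8]
tool_rot: [2.648, 0.01, -2.622]
ft_force: [1.3, 0.6, -5.2]
width: 16.9
finger_force: 58.8
```

```bash
python3 add.py; python3 - <<'E'
from rig import bot; import cv2,pickle,numpy as np
c=bot.read_camera("wrist"); cv2.imwrite("pics/w2.png",c["frame"][:,:,::-1])
pickle.dump(c,open("w2.pkl","wb")); t=bot.read_camera("top"); pickle.dump(t,open("t2.pkl","wb"))
b=cv2.resize(t["frame"][150:300,220:440],(640,436))
cv2.imwrite("pics/m2.png",np.hstack([cv2.resize(c["frame"],(400,250)),cv2.resize(b,(400,250))])[:,:,::-1])
E
```

```text
(no output)
```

View pics/m2.png

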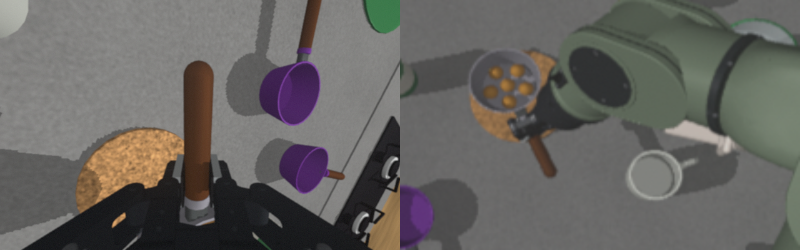

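The pan is held by the handle near its collar and lifted with six nuts inside (top inset, pan at about (505,80)). I'll measure its attitude in the hand.

```bash
python3 - <<'E'
import pickle; from h import *; from data import snap; from plan import *
c=pickle.load(open("w2.pkl","rb")); f=c["frame"]; hsv=cv2.cvtColor(f,cv2.COLOR_RGB2HSV); P=cloud(c); Z=P[:,:,2]
m=(hsv[:,:,0]<15)&(hsv[:,:,1]>90)&(Z>100)&(Z<190); m[250:]=0; m[:,:280]=0; m[:,360:]=0
h=P[m]; l=cv2.fitLine(h.astype(np.float32),cv2.DIST_HUBER,0,.01,.01).ravel(); print(len(h),l,h.min(0),h.max(0))
# width by rows: axis direction on the image midline
t=pickle.load(open("t2.pkl","rb")); P=cloud(t); Z=P[:,:,2]; f=t["frame"]; hsv=cv2.cvtColor(f,cv2.COLOR_RGB2HSV)
m=np.zeros(Z.shape,bool); m[170:222,250:300]=1; m&=(Z>142)&(Z<175)&(hsv[:,:,1]<60)
q=P[m]; print(len(q)); 
# rim: plane + circle
for _ in range(3):
    A=np.c_[q[:,:2],np.ones(len(q))]; s=np.linalg.lstsq(A,q[:,2],rcond=None)[0]; e=q[:,2]-A@s; q=q[abs(e)<4]
print("plane",s[:2],"n",len(q),"circ",circ(q[:,:2]),np.mean(q[:,2]))
_,p,e=snap(); R=Ro.from_euler("xyz",e); print("expect pan", p-R.apply([0,0,11])-Ro.from_euler("z",HYAW).apply([GX,0,42]), "tool y",R.apply([0,1,0]))
E
```

```text
6449 [ 8.7508208e-01  4.8387969e-01 -9.5792059e-03  4.3960565e+02
  1.8874588e+02  1.5270935e+02] [411.94010894 172.30164741 127.96902785] [475.34342525 216.09310919 156.82482097]
235
plane [-0.0098285  -0.02313542] n 185 circ (array([555.29920573, 259.72720935]), np.float64(51.5486935616325)) 149.34109385294727
expect pan [557.13779114 256.93383256 104.01060305] tool y [-0.43967913  0.76263639  0.47441332]
```

```bash
cat > carry.py <<'E'
from rows import *
PT=np.array([556,258.5,102.]),Ro.from_euler("z",.51)
TT=np.array([478.6,218.9,138.8]),Ro.from_euler("xyz",[2.648,.01,-2.622])
REL=PT[1].inv()*TT[1]; OFF=PT[1].inv().apply(TT[0]-PT[0])
def tl(p,R): return p+R.apply(OFF),R*REL
def seq(poses,grip=0,vmax=45,wmax=.165):
    from data import snap
    q,p,e=snap(); print("q",np.round(q,2)); cur=(p,Ro.from_euler("xyz",e))
    for P in poses:
        t=tl(*P); rows(*t,grip,vmax,wmax,cur); cur=t
E
python3 - <<'E'
from carry import *
a,g=-.3,1.57
b,_=pourpos(a,g,0.3,clear=20); print(b)
Y=lambda s:Ro.from_euler("z",.51+s*(a-.51))
st=PT[0]
seq([(np.array([556,230,200]),Y(.1)),(np.array([*(st+.55*(b-st))[:2],245]),Y(.55)),(np.array([b[0],b[1],max(245,b[2])]),Y(1.))])
E
```

```text
[ 589.11244084 -173.72836172  215.82080827]
q [ 0.26  1.08 -1.06  1.69  0.54  0.82  1.24]
n 3 row [np.float64(-0.8), np.float64(-7.1), np.float64(33.5), np.float64(0.0002), np.float64(-0.0009), np.float64(-0.0268), 0]
n 5 row [np.float64(2.3), np.float64(-35.7), np.float64(9.0), np.float64(0.0), np.float64(0.0), np.float64(-0.0729), 0]
n 4 row [np.float64(4.9), np.float64(-40.8), np.float64(0.0), np.float64(-0.0), np.float64(0.0), np.float64(-0.0911), 0]
```

drive_tool([
  [0, -7, 33, 0, 0, -0.027, 0],
  [0, -7, 34, 0, 0, -0.027, 0],
  [-1, -7, 34, 0, 0, -0.027, 0],
])

```text
time_s: 4.55
ee_pos: [476.7, 197.1, 237.6]
tool_rot: [2.646, 0.006, -2.704]
ft_force: [0.8, 0.5, -3.6]
width: 16.9
finger_force: 59.0
```

drive_tool([
  [2, -36, 9, 0, 0, -0.073, 0],
  [2, -36, 9, 0, 0, -0.073, 0],
  [2, -36, 9, 0, 0, -0.073, 0],
  [3, -36, 9, 0, 0, -0.073, 0],
  [2, -35, 9, 0, 0, -0.073, 0],
])

```text
time_s: 5.18
ee_pos: [487.8, 17.2, 281.9]
tool_rot: [2.646, 0.006, -3.071]
ft_force: [0.9, -0.1, -4.1]
width: 16.8
finger_force: 59.2
```

drive_tool([
  [5, -41, 0, 0, 0, -0.091, 0],
  [5, -41, 0, 0, 0, -0.091, 0],
  [5, -41, 0, 0, 0, -0.091, 0],
  [5, -41, 0, 0, 0, -0.091, 0],
  [0, 0, 0, 0, 0, 0, 0],
])

```text
time_s: 5.8
ee_pos: [507.7, -148.2, 281.0]
tool_rot: [2.647, 0.006, 2.845]
ft_force: [0.7, 1.3, -3.1]
width: 16.7
finger_force: 59.1
```

```bash
python3 add.py; cat > pour.py <<'E'
from carry import *
import sys
a,g=-.3,1.57
ph=[float(v) for v in sys.argv[1:]]
seq([pourpos(a,g,p,clear=20) for p in ph])
E
python3 pour.py .15 .3 .45 .6 .75 .9 1.05 1.2 1.35
python3 - <<'E'
from rig import bot; import cv2,pickle,numpy as np; from h import *; from carry import *; from data import snap
t=bot.read_camera("top"); pickle.dump(t,open("t3.pkl","wb")); c=bot.read_camera("scene")
a=cv2.resize(t["frame"][130:280,360:560],(400,300)); b=cv2.resize(c["frame"][60:260,200:460],(400,300))
cv2.imwrite("pics/m3.png",np.hstack([a,b])[:,:,::-1])
_,p,e=snap(); R=Ro.from_euler("xyz",e)*REL.inv(); print("pan est",p-R.apply(OFF),R.as_euler("xyz"))
E
```

```text
q [ 1.01  0.85 -1.11  1.57  0.3   1.01  1.25]
n 1 row [np.float64(2.7), np.float64(14.1), np.float64(-35.1), np.float64(-0.1452), np.float64(0.0409), np.float64(0.0062), 0]
n 1 row [np.float64(-0.2), np.float64(-0.5), np.float64(4.2), np.float64(-0.1433), np.float64(0.0444), np.float64(0.0), 0]
n 1 row [np.float64(0.2), np.float64(0.6), np.float64(3.1), np.float64(-0.1433), np.float64(0.0444), np.float64(-0.0), 0]
n 1 row [np.float64(0.5), np.float64(1.7), np.float64(2.0), np.float64(-0.1433), np.float64(0.0444), np.float64(-0.0), 0]
n 1 row [np.float64(0.9), np.float64(2.8), np.float64(0.9), np.float64(-0.1433), np.float64(0.0444), np.float64(-0.0), 0]
n 1 row [np.float64(1.2), np.float64(3.8), np.float64(-0.3), np.float64(-0.1433), np.float64(0.0444), np.float64(0.0), 0]
n 1 row [np.float64(1.5), np.float64(4.7), np.float64(-1.5), np.float64(-0.1433), np.float64(0.0444), np.float64(-0.0), 0]
n 1 row [np.float64(1.7), np.float64(5.5), np.float64(-2.6), np.float64(-0.1433), np.float64(0.0444), np.float64(0.0), 0]
n 1 row [np.float64(1.9), np.float64(6.2), np.float64(-2.4), np.float64(-0.1433), np.float64(0.0444), np.float64(0.0), 0]
pan est [ 589.65485706 -173.7934517   244.62349397] [ 0.00178076  0.00386313 -0.29983677]
```

View pics/m3.png

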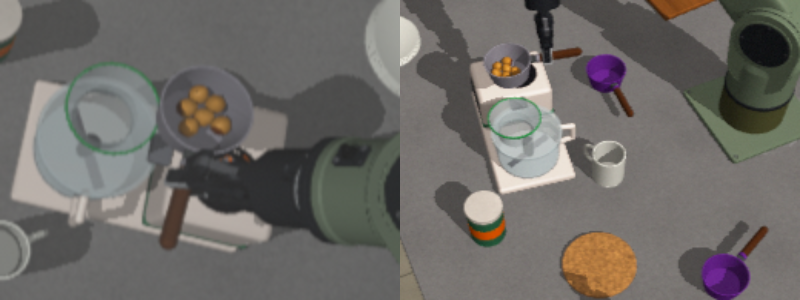

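drive_tool([
  [1, 7, -17, -0.073, 0.02, 0.003, 0],
  [1, 7, -18, -0.073, 0.02, 0.003, 0],
  [0, -1, 4, -0.143, 0.044, 0, 0],
  [0, 1, 3, -0.143, 0.044, 0, 0],
])

```text
time_s: 6.4
ee_pos: [510.0, -130.6, 254.5]
tool_rot: [3.101, 0.005, 2.862]
ft_force: [-0.9, 0.8, -4.5]
width: 17.0
finger_force: 59.1
```

```bash
python3 add.py; python3 pour.py .45 .6 .75 .9 1.05 1.2 
```

```text
q [ 0.64  0.71 -0.82  1.63  0.54  1.03  0.95]
n 1 row [np.float64(0.5), np.float64(-3.6), np.float64(-1.3), np.float64(0.0034), np.float64(0.0001), np.float64(-0.0075), 0]
n 1 row [np.float64(0.5), np.float64(1.7), np.float64(2.0), np.float64(-0.1433), np.float64(0.0444), np.float64(-0.0), 0]
n 1 row [np.float64(0.9), np.float64(2.8), np.float64(0.9), np.float64(-0.1433), np.float64(0.0444), np.float64(-0.0), 0]
n 1 row [np.float64(1.2), np.float64(3.8), np.float64(-0.3), np.float64(-0.1433), np.float64(0.0444), np.float64(0.0), 0]
n 1 row [np.float64(1.5), np.float64(4.7), np.float64(-1.5), np.float64(-0.1433), np.float64(0.0444), np.float64(-0.0), 0]
n 1 row [np.float64(1.7), np.float64(5.5), np.float64(-2.6), np.float64(-0.1433), np.float64(0.0444), np.float64(0.0), 0]
```

Tracks well; continuing to 1.05 rad.

drive_tool([
  [1, -1, 1, -0.14, 0.044, -0.004, 0],
  [1, 2, 0, -0.143, 0.044, -0.002, 0],
  [1, 4, 0, -0.143, 0.044, 0, 0],
  [1, 5, -1, -0.143, 0.044, 0, 0],
])

```text
time_s: 6.9
ee_pos: [514.3, -119.7, 254.5]
tool_rot: [-2.587, -0.003, 2.858]
ft_force: [-0.0, -0.7, -4.1]
width: 16.7
finger_force: 58.9
```

```bash
python3 add.py; python3 pour.py 1.05 1.2 1.35 1.5 1.65 1.8 1.95
```

```text
q [ 0.15  0.76 -0.52  1.57  0.82  1.37  0.6 ]
n 1 row [np.float64(0.1), np.float64(-1.5), np.float64(-0.2), np.float64(-0.0011), np.float64(0.0016), np.float64(-0.0031), 0]
n 1 row [np.float64(1.7), np.float64(5.5), np.float64(-2.6), np.float64(-0.1433), np.float64(0.0444), np.float64(0.0), 0]
n 1 row [np.float64(1.9), np.float64(6.2), np.float64(-2.4), np.float64(-0.1433), np.float64(0.0444), np.float64(0.0), 0]
n 1 row [np.float64(2.1), np.float64(6.7), np.float64(3.3), np.float64(-0.1433), np.float64(0.0444), np.float64(0.0), 0]
n 1 row [np.float64(2.2), np.float64(7.1), np.float64(2.2), np.float64(-0.1433), np.float64(0.0444), np.float64(-0.0), 0]
n 1 row [np.float64(2.3), np.float64(7.4), np.float64(1.1), np.float64(-0.1433), np.float64(0.0444), np.float64(-0.0), 0]
n 1 row [np.float64(2.3), np.float64(7.5), np.float64(-0.1), np.float64(-0.1433), np.float64(0.0444), np.float64(0.0), 0]
```

drive_tool([
  [2, 4, -3, -0.143, 0.044, -0.002, 0],
  [2, 6, -2, -0.143, 0.044, 0, 0],
  [1, 3, 1, -0.072, 0.022, 0, 0],
  [1, 4, 2, -0.072, 0.022, 0, 0],
])

```text
time_s: 7.4
ee_pos: [520.2, -102.6, 251.5]
tool_rot: [-2.14, -0.009, 2.854]
ft_force: [0.0, 1.0, -4.3]
width: 17.3
finger_force: 59.1
```

```bash
python3 add.py; python3 pour.py 1.5 1.65 1.8 1.95
```

```text
q [-0.12  0.94 -0.35  1.48  0.94  1.67  0.47]
n 1 row [np.float64(-0.0), np.float64(-0.2), np.float64(1.1), np.float64(-0.004), np.float64(0.0021), np.float64(-0.0021), 0]
n 1 row [np.float64(2.2), np.float64(7.1), np.float64(2.2), np.float64(-0.1433), np.float64(0.0444), np.float64(-0.0), 0]
n 1 row [np.float64(2.3), np.float64(7.4), np.float64(1.1), np.float64(-0.1433), np.float64(0.0444), np.float64(-0.0), 0]
n 1 row [np.float64(2.3), np.float64(7.5), np.float64(-0.1), np.float64(-0.1433), np.float64(0.0444), np.float64(0.0), 0]
```

drive_tool([
  [1, 3, 1, -0.073, 0.023, 0, 0],
  [1, 4, 2, -0.073, 0.022, 0, 0],
  [1, 4, 1, -0.072, 0.022, 0, 0],
  [1, 3, 0, -0.072, 0.022, 0, 0],
  [0, 0, 0, 0, 0, 0, 0],
])

```text
time_s: 8.02
ee_pos: [524.1, -88.9, 254.8]
tool_rot: [-1.838, -0.012, 2.851]
ft_force: [0.2, -0.3, -3.8]
width: 16.6
finger_force: 59.3
```

```bash
python3 add.py; python3 pour.py 1.8 1.95; python3 - <<'E'
from rig import bot; import cv2,numpy as np
t=bot.read_camera("top"); c=bot.read_camera("scene")
a=cv2.resize(t["frame"][130:280,360:560],(400,300)); b=cv2.resize(c["frame"][60:260,200:460],(400,300))
cv2.imwrite("pics/m4.png",np.hstack([a,b])[:,:,::-1])
E
```

```text
q [-0.24  1.08 -0.24  1.4   1.    1.87  0.44]
n 1 row [np.float64(0.6), np.float64(0.6), np.float64(1.2), np.float64(-0.0026), np.float64(0.0016), np.float64(-0.0028), 0]
n 1 row [np.float64(2.3), np.float64(7.5), np.float64(-0.1), np.float64(-0.1433), np.float64(0.0444), np.float64(0.0), 0]
```

View pics/m4.png

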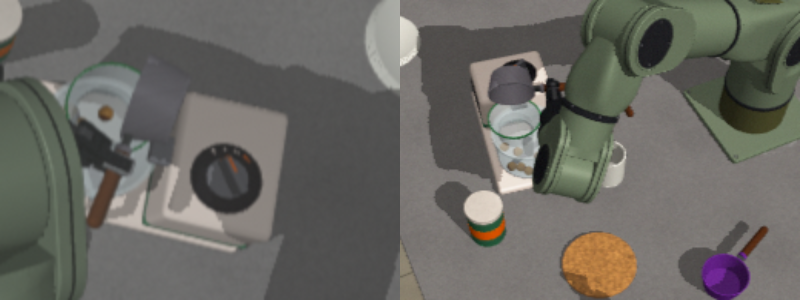

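The pan is tipped over the funnel at (160,95). Nuts are visible in the bowl, with one in the tube at (105,112). I'll tip a little further to clear the rest.

drive_tool([
  [1, 3, 0, -0.05, 0.016, 0, 0],
  [1, 3, 0, -0.05, 0.016, 0, 0],
  [0, 0, 0, 0, 0, 0, 0],
  [0, 0, 0, 0, 0, 0, 0],
])

```text
time_s: 8.62
ee_pos: [526.1, -84.4, 256.3]
tool_rot: [-1.733, -0.01, 2.847]
ft_force: [0.3, 1.0, -2.7]
width: 16.7
finger_force: 59.3
```

```bash
python3 add.py; python3 - <<'E'
from rig import bot; import cv2,numpy as np
from data import snap; print(np.round(snap()[0],2))
t=bot.read_camera("top"); c=bot.read_camera("scene")
a=cv2.resize(t["frame"][165:240,365:465],(400,300),interpolation=2); b=cv2.resize(c["frame"][110:200,235:355],(400,300),interpolation=2)
cv2.imwrite("pics/m5.png",np.hstack([a,b])[:,:,::-1])
E
```

```text
[-0.28  1.13 -0.2   1.37  1.02  1.93  0.44]
```

View pics/m5.png

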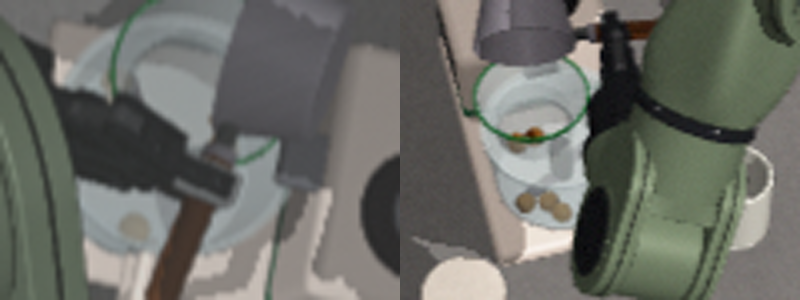

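At least five nuts are visible in the bowl, two of them through the funnel and three beside it. I'll right the pan and check that it's empty.

drive_tool([
  [-2, -6, 0, 0.1, -0.032, 0, 0],
  [-2, -7, -2, 0.143, -0.044, 0, 0],
  [-2, -7, -2, 0.143, -0.044, 0, 0],
  [-2, -7, -1, 0.143, -0.044, 0, 0],
  [-2, -6, 2, 0.143, -0.044, 0, 0],
])

```text
time_s: 9.35
ee_pos: [516.0, -117.7, 254.0]
tool_rot: [-2.44, -0.003, 2.852]
ft_force: [0.3, -1.2, -5.0]
width: 17.3
finger_force: 59.2
```

drive_tool([
  [-2, -5, 5, 0.143, -0.044, 0, 0],
  [-2, -5, 5, 0.143, -0.044, 0, 0],
  [-1, -4, 5, 0.143, -0.044, 0, 0],
  [-1, -3, 5, 0.143, -0.044, 0, 0],
  [0, -2, 5, 0.143, -0.044, 0, 0],
])

```text
time_s: 9.98
ee_pos: [509.7, -137.1, 279.4]
tool_rot: [3.096, 0.004, 2.852]
ft_force: [0.9, -0.2, -4.6]
width: 17.3
finger_force: 59.1
```

drive_tool([
  [0, 0, 5, 0.143, -0.044, 0, 0],
  [0, 0, 5, 0.143, -0.044, 0, 0],
  [0, 0, 5, 0.143, -0.044, 0, 0],
  [0, 0, 0, 0, 0, 0, 0],
])

```text
time_s: 10.48
ee_pos: [509.0, -139.2, 292.3]
tool_rot: [2.65, 0.004, 2.846]
ft_force: [0.1, -1.3, -3.8]
width: 17.0
finger_force: 59.5
```

```bash
python3 add.py; python3 - <<'E'
from rig import bot; import cv2,numpy as np; from carry import *
t=bot.read_camera("top"); c=bot.read_camera("scene")
for n,f,(r0,r1,c0,c1) in (("top",t["frame"],(150,220,430,500)),("scene",c["frame"],(60,120,230,310))):
    s=cv2.cvtColor(f,cv2.COLOR_RGB2HSV)[r0:r1,c0:c1]; m=((s[:,:,0]<22)&(s[:,:,1]>110)&(s[:,:,2]>90)); print(n,m.sum(), np.argwhere(m)[:,::-1].mean(0)+[c0,r0] if m.any() else "")
a=cv2.resize(t["frame"][130:280,360:560],(400,300),interpolation=2); b=cv2.resize(c["frame"][60:210,210:410],(400,300),interpolation=2)
cv2.imwrite("pics/m6.png",np.hstack([a,b])[:,:,::-1])
# way back
st=np.array([558.5,254,0])  # trivet side
b,_=pourpos(-.3,1.57,.3,clear=20)
Y=lambda s:Ro.from_euler("z",.51+s*(-.3-.51))
seq([(np.array([b[0],b[1],245]),Y(1.)),(np.array([*(st+.55*(b-st))[:2],245]),Y(.55)),(np.array([558.5,254,200]),Y(0)),(np.array([558.5,254,40]),Y(0)),(np.array([558.5,254,11]),Y(0))])
E
```

```text
top 0 
scene 0 
q [ 0.97  0.8  -1.05  1.57  0.23  1.01  1.29]
n 1 row [np.float64(-2.6), np.float64(-8.3), np.float64(-11.5), np.float64(0.0035), np.float64(-0.005), np.float64(0.001), 0]
n 4 row [np.float64(-4.7), np.float64(40.3), np.float64(0.0), np.float64(0.0), np.float64(0.0), np.float64(0.0911), 0]
n 5 row [np.float64(-1.5), np.float64(39.6), np.float64(-9.0), np.float64(0.0), np.float64(-0.0), np.float64(0.0891), 0]
n 4 row [np.float64(0.0), np.float64(0.0), np.float64(-40.0), np.float64(0.0), np.float64(0.0), np.float64(0.0), 0]
n 1 row [np.float64(0.0), np.float64(0.0), np.float64(-29.0), np.float64(0.0), np.float64(0.0), np.float64(0.0), 0]
```

View pics/m6.png

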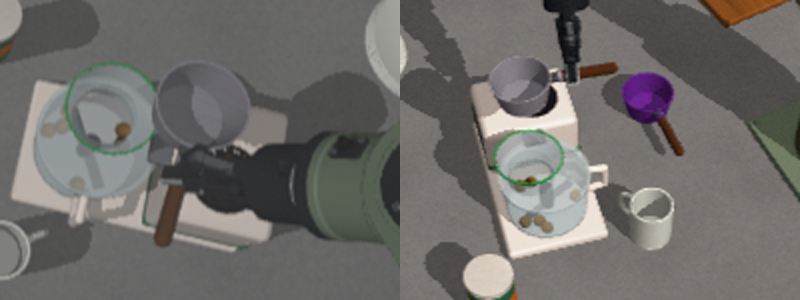

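The pan is empty, and all six nuts are in the bowl (scene inset: three at (535,222), two at (525,182), one at (575,195)). Carrying the pan back to the trivet.

drive_tool([
  [-5, 38, 0, 0.001, -0.001, 0.09, 0],
  [-5, 38, -3, 0.001, -0.001, 0.091, 0],
  [-5, 39, -4, 0.001, -0.001, 0.091, 0],
  [-5, 39, -4, 0.001, -0.001, 0.091, 0],
])

```text
time_s: 11.08
ee_pos: [489.6, 19.5, 282.6]
tool_rot: [2.649, 0.011, -3.065]
ft_force: [0.2, -0.1, -4.1]
width: 17.0
finger_force: 59.4
```

drive_tool([
  [-2, 40, -9, 0, 0, 0.089, 0],
  [-1, 40, -9, 0, 0, 0.089, 0],
  [-2, 40, -9, 0, 0, 0.089, 0],
  [-1, 39, -9, 0, 0, 0.089, 0],
  [-2, 39, -9, 0, 0, 0.089, 0],
])

```text
time_s: 11.7
ee_pos: [481.5, 217.6, 237.4]
tool_rot: [2.649, 0.01, -2.62]
ft_force: [0.1, 0.5, -2.7]
width: 16.8
finger_force: 59.4
```

drive_tool([
  [0, 0, -40, 0, 0, 0, 0],
  [0, 0, -40, 0, 0, 0, 0],
  [0, 0, -40, 0, 0, 0, 0],
  [0, 0, -20, 0, 0, 0, 0],
  [0, 0, 0, 0, 0, 0, 0],
])

```text
time_s: 12.32
ee_pos: [481.8, 216.0, 97.4]
tool_rot: [2.647, 0.01, -2.624]
ft_force: [0.4, 0.4, -3.4]
width: 16.7
finger_force: 59.5
```

```bash
python3 add.py; python3 - <<'E'
from carry import *; from rig import bot; from h import *
from data import snap
_,p,e=snap(); R=Ro.from_euler("xyz",e)*REL.inv(); print("pan est",p-R.apply(OFF),R.as_euler("xyz"))
seq([(np.array([558.5,254,11]),Ro.from_euler("z",.51))])
t=bot.read_camera("top"); P=cloud(t); Z=P[:,:,2]; hsv=cv2.cvtColor(t["frame"],cv2.COLOR_RGB2HSV)
m=(np.linalg.norm(P[:,:,:2]-[558,255],axis=2)<62)&(Z>60)&(Z<130)&(hsv[:,:,1]<60); q=P[m]
z=np.percentile(q[:,2],80); q=q[q[:,2]>z-12]
for _ in range(3):
    A=np.c_[q[:,:2],np.ones(len(q))]; s=np.linalg.lstsq(A,q[:,2],rcond=None)[0]; e=q[:,2]-A@s; q=q[abs(e)<4]
print(len(q),"tilt",s[:2],circ(q[:,:2]),q[:,2].mean())
E
```

```text
pan est [559.20254004 255.53385037  60.52554753] [1.30332868e-03 5.00997055e-04 5.08358584e-01]
q [ 0.23  1.12 -0.97  1.7   0.53  0.74  1.3 ]
n 2 row [np.float64(-0.3), np.float64(-0.8), np.float64(-24.8), np.float64(-0.0004), np.float64(-0.0005), np.float64(0.0008), 0]
133 tilt [-0.07619681 -0.03435726] (array([557.01538016, 257.83748244]), np.float64(51.225100671576556)) 103.30329066678057
```

drive_tool([
  [0, -1, -20, 0, 0, 0, 0],
  [0, -1, -15, 0, 0, 0, 0],
  [0, 0, -5, 0, 0, 0, 0],
  [0, 0, 0, 0, 0, 0, 0],
])

```text
time_s: 12.88
ee_pos: [482.0, 213.6, 57.2]
tool_rot: [2.646, 0.01, -2.625]
ft_force: [0.4, -0.0, -2.8]
width: 17.0
finger_force: 59.4
```

drive_tool([
  [0, 0, -3, 0, 0, 0, 0],
  [0, 0, -2, 0, 0, 0, 0],
  [0, 0, -2, 0, 0, 0, 0],
])

```text
time_s: 13.25
ee_pos: [482.0, 213.7, 50.5]
tool_rot: [2.646, 0.011, -2.625]
ft_force: [-1.2, -0.4, 0.3]
width: 17.1
finger_force: 59.5
```

drive_tool([
  [0, 0, -2, 0, 0, 0, 0],
  [0, 0, 0, 0, 0, 0, 0],
])

```text
time_s: 13.5
ee_pos: [482.0, 213.7, 48.4]
tool_rot: [2.646, 0.01, -2.625]
ft_force: [-2.2, -1.2, 2.8]
width: 17.0
finger_force: 59.6
```

drive_tool([
  [0, 0, -1.5, 0, 0, 0, 0],
  [0, 0, 0, 0, 0, 0, 0],
])

```text
time_s: 13.75
ee_pos: [482.0, 213.7, 47.0]
tool_rot: [2.646, 0.01, -2.625]
ft_force: [-4.2, -1.1, 3.8]
width: 16.6
finger_force: 60.0
```

drive_tool([
  [0, 0, 0, 0, 0, 0, 0.28],
  [0, 0, 0, 0, 0, 0, 0.4],
  [0, 0, 0, 0, 0, 0, 0.7],
  [0, 0, 0, 0, 0, 0, 1],
  [0, 0, 0, 0, 0, 0, 1],
])

```text
time_s: 14.38
ee_pos: [482.1, 213.6, 46.9]
tool_rot: [2.646, 0.01, -2.625]
ft_force: [0.1, 0.7, -0.7]
width: 84.8
finger_force: 0.0
```

```bash
python3 - <<'E'
from data import snap; from kin import *
_,p,e=snap(); R=Ro.from_euler("xyz",e); print(R.apply([0,0,-1]),R.apply([0,1,0]))
E
```

```text
[ 0.22710877 -0.41783471  0.87967935] [-0.43881612  0.76248274  0.47545818]
```

drive_tool([
  [5, -8, 18, 0, 0, 0, 1],
  [9, -17, 35, 0, 0, 0, 1],
  [9, -17, 35, 0, 0, 0, 1],
  [9, -17, 35, 0, 0, 0, 1],
  [0, -20, 50, 0, 0, 0, 1],
])

```text
time_s: 15.0
ee_pos: [514.0, 133.9, 220.6]
tool_rot: [2.645, 0.009, -2.625]
ft_force: [0.6, -0.2, 0.9]
width: 85.4
finger_force: 0.0
```

```bash
python3 add.py; python3 - <<'E'
from rows import *; from rig import bot; from h import *; from data import snap
print(snap()[0].round(2))
R=Ro.from_euler("z",.483-np.pi)*Ro.from_euler("x",np.pi)
rows(np.array([543.5,-253,275.]),R,1,vmax=42)
t=bot.read_camera("top"); P=cloud(t); Z=P[:,:,2]; hsv=cv2.cvtColor(t["frame"],cv2.COLOR_RGB2HSV)
m=(np.linalg.norm(P[:,:,:2]-[558,255],axis=2)<62)&(Z>48)&(Z<80)&(hsv[:,:,1]<60); q=P[m]
for _ in range(4):
    A=np.c_[q[:,:2],np.ones(len(q))]; s=np.linalg.lstsq(A,q[:,2],rcond=None)[0]; e=q[:,2]-A@s; q=q[abs(e)<5]
print(len(q),"tilt",s[:2],circ(q[:,:2]),q[:,2].mean())
m=(abs(Z-174.5)<7)&(np.linalg.norm(P[:,:,:2]-[543,-253],axis=2)<45); print("dial",P[m].mean(0),cv2.minAreaRect(P[m][:,:2].astype(np.float32)))
E
```

```text
[ 0.41  0.99 -1.11  1.51  0.39  1.11  1.46]
n 10 row [np.float64(2.9), np.float64(-38.7), np.float64(5.4), np.float64(-0.044), np.float64(-0.023), np.float64(-0.0035), 1]
164 tilt [-0.01218583 -0.00096616] (array([558.40603694, 255.53250558]), np.float64(51.24971864997221)) 59.56048182378276
dial [nan nan nan] ((0.0, 0.0), (0.0, 0.0), 0.0)<stdin>:10: RuntimeWarning: Mean of empty slice.
  ret = um.true_divide(
```

The pan stands level on the trivet at (558,255) and is released. Now to the dial.

drive_tool([
  [3, -38, 14, -0.044, -0.023, -0.004, 1],
  [3, -39, 14, -0.044, -0.023, -0.004, 1],
  [3, -39, 14, -0.044, -0.023, -0.004, 1],
  [3, -39, 12, -0.044, -0.023, -0.003, 1],
  [3, -39, 0, -0.044, -0.023, -0.003, 1],
])

```text
time_s: 15.68
ee_pos: [529.2, -60.6, 274.6]
tool_rot: [2.897, 0.004, -2.641]
ft_force: [0.5, -0.5, -0.8]
width: 85.6
finger_force: 0.0
```

drive_tool([
  [3, -39, 0, -0.044, -0.023, -0.004, 1],
  [3, -39, 0, -0.044, -0.023, -0.004, 1],
  [3, -39, 0, -0.044, -0.023, -0.004, 1],
  [3, -39, 0, -0.044, -0.023, -0.003, 1],
  [3, -38, 0, -0.044, -0.023, -0.003, 1],
])

```text
time_s: 16.3
ee_pos: [544.0, -254.7, 273.9]
tool_rot: [-3.139, 0.001, -2.659]
ft_force: [0.3, -0.0, -0.4]
width: 85.0
finger_force: 0.0
```

```bash
python3 add.py; cat > dial.py <<'E'
from rows import *; from rig import bot; from h import *; from data import snap
q,p,e=snap(); print(q.round(2),p.round(1),e.round(3))
t=bot.read_camera("wrist"); P=cloud(t); Z=P[:,:,2]
m=(abs(Z-173)<7)&(np.linalg.norm(P[:,:,:2]-[543,-253],axis=2)<40)
if m.sum()>20:
    r=cv2.minAreaRect(P[m][:,:2].astype(np.float32)); print("dial",P[m].mean(0),m.sum(),r)
R=Ro.from_euler("z",.483-np.pi)*Ro.from_euler("x",np.pi)
rows(np.array([543.5,-253,275.]),R,1,vmax=42)
E
python3 dial.py
```

```text
[ 0.8   0.85 -1.    1.31  0.71  1.34  1.87] [ 544.  -254.7  273.9] [-3.139e+00  1.000e-03 -2.659e+00]
dial [ 541.72552635 -256.06027285  174.09170598] 925 ((543.5120239257812, -255.22201538085938), (50.669647216796875, 11.948966026306152), 25.449953079223633)
n 1 row [np.float64(-0.2), np.float64(6.1), np.float64(1.4), np.float64(0.0059), np.float64(0.0029), np.float64(0.0043), 1]
```

drive_tool([
  [0, 3, -30, 0.003, 0.003, -0.015, 1],
  [0, 1, -40, 0.003, 0, 0, 1],
  [0, 0, -20, 0, 0, 0, 1],
  [0, 0, -5, 0, 0, 0, 1],
  [0, 0, 0, 0, 0, 0, 1],
])

```text
time_s: 16.98
ee_pos: [544.3, -249.3, 179.4]
tool_rot: [3.136, 0.002, -2.674]
ft_force: [0.9, -0.5, 0.8]
width: 85.4
finger_force: 0.0
```

```bash
python3 dial.py
```

```text
[ 0.79  0.96 -0.94  1.45  0.8   1.15  1.75] [ 544.3 -249.3  179.4] [ 3.136e+00  2.000e-03 -2.674e+00]
dial [ 540.81545506 -256.30347583  174.04730752] 2257 ((543.9741821289062, -254.67715454101562), (52.1235466003418, 11.81087589263916), 25.87359619140625)
n 3 row [np.float64(-0.3), np.float64(-1.2), np.float64(31.8), np.float64(-0.0019), np.float64(-0.0002), np.float64(0.0051), 1]
```

drive_tool([
  [-0.5, -5, -10, 0, 0, -0.01, 1],
  [0, 0, -9, 0, 0, 0, 1],
  [0, 0, 0, 0, 0, 0, 1],
])

```text
time_s: 17.4
ee_pos: [543.3, -254.4, 159.1]
tool_rot: [3.135, 0.001, -2.684]
ft_force: [0.0, -0.1, 0.9]
width: 85.3
finger_force: 0.0
```

drive_tool([
  [0, 0, 0, 0, 0, 0, 0],
  [0, 0, 0, 0, 0, 0, 0],
  [0, 0, 0, 0, 0, 0, 0],
  [0, 0, 0, 0, 0, 0, 0],
  [0, 0, 0, 0, 0, 0, 0],
])

```text
time_s: 18.02
ee_pos: [543.9, -255.0, 160.2]
tool_rot: [3.137, 0.002, -2.685]
ft_force: [2.5, -3.9, 3.4]
width: 11.2
finger_force: 60.3
```

drive_tool([
  [0, 0, 0, 0, 0, -0.125, 0],
  [0, 0, 0, 0, 0, -0.125, 0],
  [0, 0, 0, 0, 0, -0.125, 0],
  [0, 0, 0, 0, 0, -0.125, 0],
  [0, 0, 0, 0, 0, -0.125, 0],
])

```text
time_s: 18.65
ee_pos: [544.0, -255.3, 160.2]
tool_rot: [3.137, 0.003, 2.97]
ft_force: [2.6, -5.8, 1.7]
width: 10.5
finger_force: 59.9
```

drive_tool([
  [0, 0, 0, 0, 0, -0.125, 0],
  [0, 0, 0, 0, 0, -0.125, 0],
  [0, 0, 0, 0, 0, -0.125, 0],
  [0, 0, 0, 0, 0, -0.125, 0],
  [0, 0, 0, 0, 0, -0.11, 0],
])

```text
time_s: 19.27
ee_pos: [543.8, -255.7, 160.2]
tool_rot: [3.136, 0.004, 2.36]
ft_force: [2.9, -7.9, 1.5]
width: 10.7
finger_force: 59.9
```

drive_tool([
  [0, 0, 0, 0, 0, 0, 0],
  [0, 0, 0, 0, 0, 0, 0],
])

```text
time_s: 19.52
ee_pos: [543.8, -255.7, 160.2]
tool_rot: [3.136, 0.004, 2.364]
ft_force: [3.3, -8.6, 3.4]
width: 10.6
finger_force: 60.0
```

```bash
python3 - <<'E'
from rig import bot; import cv2,numpy as np; from h import *
s=bot.sense(); print(s["q"].round(2),s["torque"],s["tool_rot"],s["ee_pos"])
w=bot.read_camera("wrist"); t=bot.read_camera("top"); c=bot.read_camera("scene")
P=cloud(w); f=w["frame"]; hsv=cv2.cvtColor(f,cv2.COLOR_RGB2HSV)
m=(abs(P[:,:,2]-173)<8)&(np.linalg.norm(P[:,:,:2]-[543.8,-254.7],axis=2)<36)
o=m&(hsv[:,:,0]<20)&(hsv[:,:,1]>130)&(f[:,:,0]>110)
print(m.sum(),o.sum()); 
if o.sum()>3: d=P[o].mean(0)[:2]-[543.8,-254.7]; print("stripe",d,np.arctan2(d[1],d[0]))
print(cv2.minAreaRect(P[m][:,:2].astype(np.float32)))
cv2.imwrite("pics/m7.png",np.hstack([cv2.resize(f,(480,300)),cv2.resize(t["frame"][170:260,430:526],(320,300),interpolation=2)])[:,:,::-1])
E
```

```text
[ 0.68  0.9  -0.63  1.48  0.59  0.95  0.68] [-1.84535794 -0.5289867   0.10421337] [3.13649485 0.00356669 2.36372678] [ 543.81149818 -255.66232149  160.16491007]
3825 240
stripe [ 9.22322134 -9.63451801] -0.8072052029379247
((543.058837890625, -254.484375), (37.28989028930664, 43.49964904785156), 7.336411952972412)
```

View pics/m7.png

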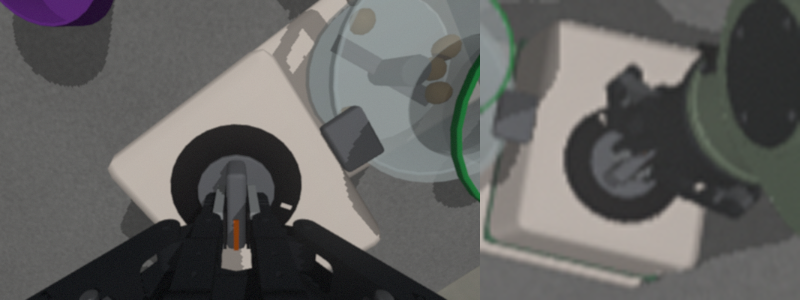

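The wrist view shows the bar between the pads, with its orange stripe at (237,235) pointing to about -0.8 rad. That's roughly 1.23 to 1.27 from rest. I'll nudge slightly more for margin and watch the torque.

drive_tool([
  [0, 0, 0, 0, 0, -0.015, 0],
  [0, 0, 0, 0, 0, 0, 0],
])

```text
time_s: 19.92
ee_pos: [543.8, -255.7, 160.2]
tool_rot: [3.136, 0.004, 2.349]
ft_force: [1.3, -7.5, 2.7]
width: 10.8
finger_force: 60.0
```

```bash
python3 - <<'E'
from rig import bot; import numpy as np; from h import *
s=bot.sense(); print(s["torque"],s["tool_rot"],s["ft_force"],s["finger_force"])
w=bot.read_camera("wrist"); P=cloud(w); f=w["frame"]; hsv=cv2.cvtColor(f,cv2.COLOR_RGB2HSV)
o=(abs(P[:,:,2]-173)<8)&(np.linalg.norm(P[:,:,:2]-[543.8,-254.7],axis=2)<36)&(hsv[:,:,0]<20)&(hsv[:,:,1]>130)&(f[:,:,0]>110)
v,u=np.nonzero(o); X=ray(w,np.c_[u,v],174.5); l=cv2.fitLine(X[:,:2].astype(np.float32),cv2.DIST_HUBER,0,.01,.01).ravel(); print("stripe line",np.arctan2(l[1],l[0]),l)
E
```

```text
[-1.87651795 -0.47794595  0.16657611] [3.13636809 0.00358059 2.34853771] [ 1.32767396 -7.53189131  2.68933045] 59.99143838882446
stripe line -0.7814932 [   0.70986265   -0.7043401   552.2961     -263.80704   ]
```

```bash
python3 -c "
from rig import bot
print(bot.finish_job())"
```

```text
the job is handed in; nothing more can be done
None
```

All six chestnuts are in the chopper bowl, the empty pan stands upright and released on the trivet, and the job was handed in with the dial still held just past its third click, at about 1.24 rad by camera estimate.

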